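Take a lamp off the burn-in board and hold it home in the lamp tester

TASK

The stick-shaped lamp on the burn-in board is due for a check: push it down a little against its sprung bayonet lampholder, turn it anticlockwise (seen from above) until it stops, and lift it out. Then push it cap-down, upright, into the lamp tester's large round socket, against the sprung contact, until its collar sits squarely on the socket's rim, and finish while still holding it down there, firmly but without forcing it, because the tester reads only as long as the lamp is held home. Leave the round lamp in its holder and do not disturb the other things on the bench.

Things in the scene. Friction and masses are not known exactly. Their poses are not given: they have to be found in the camera images.
- stick_lamp_center (a point): Stick-shaped LED lamp to be tested (about 70 g, +-40 %): straight frosted-white cylinder 40 mm across with a flat dome, on a metal cap. At the start it stands locked in either lampholder. This point: on its axis, half-way up its 113 mm height; z points from cap to dome. The cylinder, good to grip anywhere, spans 29.5 mm below to 48.5 mm above it; the dome adds 8 mm.
- stick_lamp_collar (a point): On the lamp's axis, 29.5 mm below its centre: the flat ring-shaped shoulder where the 40 mm cylinder meets the cap. This collar comes to rest on the test socket's rim. z points to the dome. Below it the metal cap is 22 mm across and 27 mm long; its two side pins (3 mm thick, reaching 14 mm from the axis, along the lamp's +x and -x) are 19 mm below this point.
- board: Burn-in board: plywood 120 (x) x 280 (y) x 18 mm screwed to the bench, with two sprung bayonet lampholders (45.5 mm high) at 75 mm to +y and -y of its middle. Origin: middle of its underside, z up. A locked lamp has its own x along the board's x (to about 5 degrees) and its centre 104.5 mm above the bench.
- holder_mid (a point): Middle of the board's top, half-way between the lampholders. A holder's spring lifts the locked lamp with 7 N (+0.6 N per mm), its pins in notches 2.5 mm deep. To free it: push it down 3 to 5 mm (it bottoms at 6), turn it 44 degrees anticlockwise seen from above while pushed down (39 to 49 works; a stop ends the turn), then lift; the cap is clear after 20 mm.
- globe_lamp_center (a point): The round lamp, a bystander that stays locked in the other lampholder: white ball 60 mm across on a tapered neck and the same kind of cap, 105 mm high in all. This point is on its axis, half-way up.
- tester: Lamp tester screwed to the bench: grey housing 150 (x) x 210 (y) x 65 mm. Origin: middle of its underside, z up. On top: the large test socket (a black ring standing 12 mm proud) at x +15, y +45 mm; a much smaller ring 31 mm across, a low two-pin disc and a dark panel with windows and a switch are not used.
- test_socket_rim (a point): Centre of the mouth of the large test socket, level with its flat rim, 77 mm above the bench. The black ring is 46 mm across outside with a smooth round bore of 34 mm, so the lamp's cap and pins go in at any turn. z up.
- plunger (a joint): The test socket's sprung contact, a white disc filling the bore, 19 mm below the rim when free. Value: how far it is pressed down, in m; 0 free, 0.008 when the lamp's collar sits on the rim (the hard stop). It pushes up with 4.5 N at first touch and about 9 N when home, and throws an unheld lamp up again.
- carton: Bystander: closed cardboard lamp carton 45 x 120 x 45 mm, lying. Origin at the centre of its underside.
- screwdriver_grip (a point): Bystander: black-handled screwdriver, 190 mm long, lying. Point in its handle.
- tape: Bystander: roll of grey tape lying flat, 90 mm across and 24 mm high. Origin at the centre of its underside.
There are look-alikes about, which are no part of the job. What is shaped like the part that bears stick_lamp_center but green or turquoise is not meant.

How it is judged:
By the outcome, as a careful person would: the job done as asked, in the order asked, and still so for the second after the job is handed in, while the arm keeps its last pose, push and grip.
It also fails if it takes over 54 s, if anything falls off the work surface, if the arm or the gripper's body presses on something with over 40 N, if the wrist force passes 120 N, or if a joint passes its speed limit or range.

ROBOT

A 6-joint arm with a two-finger parallel gripper is mounted at the origin on the work surface. World frame = base frame: x ahead of the robot, y to its left, z up, the work surface at z = 0. Lengths are in mm, angles in rad, forces in N, time in s.
With the tool pointing down it reaches from about 300 to 775 mm from the base axis. Payload 14.6 kg.
Tool frame: the origin (TCP) lies midway between the tips of the shut fingers; the grasp point (between the pads) lies 19 mm behind it; z points along the fingers, y is the direction in which the jaws open and shut (so a half turn about z gives the same grasp; the last joint's range is limited). The gripper opens to 94 mm and grips with 3 to 60 N. Pads are 16 mm wide; open, the fingers measure 119 mm over their backs; the gripper's body (75 mm by 177 mm) begins 78 mm behind the grasp point.
Start: joints at [1.21, 0.3, 1.521, -0, 1.321, -0.067], TCP at [159.273, 526.423, 205.446] pointing down, gripper open.
Joint ranges: [-3.03, 3.03], [-0.79, 2.21], [0.23, 2.52], [-1.04, 4.18], [0, 3.07], [-2.55, 2.55]. Speed limits (rad/s): [2.22, 2.22, 2.57, 3.14, 3.14, 3.14].

INTERFACE

Orientations are given as [roll, pitch, yaw] about the fixed x, y, z axes, in that order (R = Rz(yaw) Ry(pitch) Rx(roll)).
In Python, from cell import manip gives the robot as it stands.
- The arm moves only by the tool play_rows, never from a script. Its argument "commands" is a list of rows, each an object of numbers: "x", "y", "z": the shift along the tool's x, y, z in m; "wx", "wy", "wz": the turn, a rotation vector about the tool's x, y, z in degrees; "grip": the opening, from 0 (shut) to 1 (fully open). In form: [{"x": .., "y": .., "z": .., "wx": .., "wy": .., "wz": .., "grip": ..}, ...]. A call has 1 to 20 rows; each row shifts and turns the commanded pose from where the row before left it, along the tool's axes as they then stand; what a row does not reach is not made up. A row lasts 1/8 s, in which the tool goes at most 62.5 mm and 10.7 degrees, less where a joint would pass 70% of its speed; a pose out of reach is approached as far as the arm can. A call is refused whole if a number of a shift passes 0.0625 or a number of a turn 10.7, either way. A call with a gripper value outside its range is refused whole. The fingers move at their own pace and stop on an object; "squeeze" is the grip in N (left out, the last holds). Time passes only in rows, so rows that do not move let the fingers close. It gives the time, the measured TCP pose, the force and the opening at its end, in the units of the state.
- manip.read_state(): the state, without advancing time (a new reading comes with each control period).
- manip.camera(name): name is "scene" or "top" or "wrist"; returns (picture, depth): 384x512x3 uint8, red, green, blue; 384x512 float32, mm along the optical axis (not along the pixel's ray), 0 where there is no reading.
- manip.camera_info(name): a dict with "intrinsics" (3x3 intrinsics, pixels), "camera_from_world" (4x4, takes a point from world to camera coordinates); the wrist camera has in their place "tool_from_camera" (4x4, takes a point from camera to tool coordinates, whose origin is the TCP and whose axes are the flange's). Camera axes: x right, y up, looking along -z (the intrinsics and any distortion apply to the point x, -y, -z); pixel columns grow to the right and rows downward; lengths in mm; the calibration is good to about 2 mm. A picture is of the moment at which its call begins: read the wrist's pose just before it. camera_info takes no time and is no camera call.
- manip.sign_off(): hands the job in, once; it reports no verdict.
The state is a dict: "clock": time; "joints": joint angles; "qd": joint speeds; "effort": joint torques, N m; "eef_pos": TCP position; "eef_rot": TCP orientation; "wrist_force": force on the tool from outside, world axes, zero at the start; "moment": the same for the moment, N m; "finger_gap": finger opening in mm.
Only numpy, scipy, OpenCV 4.12 (cv2) and the standard library are available. Lean on these libraries where they do the work, as an engineer would, in place of code of your own. Each camera call takes 0.05 s, during which the arm holds its last target.

## Working session

There is one attempt and no reset: what is moved stays moved. The work goes in short steps, Python scripts to look and compute and a tool call to move; the robot and the scene stay as the last step left them, time stands still between calls to the robot, and variables do not carry over. Pictures are saved under pics/ and viewed, and the job is handed in when it is done.

Besides the shell and the picture viewer there is one more tool, called by a JSON object that holds its "op" and its "data". play_rows: Moves the arm, as the interface text tells. Its arguments: {"type":"object","properties":{"commands":{"type":"array"},"squeeze":{"type":"number"}},"required":["commands"]}

```bash
mkdir -p pics; ls
python3 - <<'E'
from cell import manip
import cv2,numpy as np
np.set_printoptions(suppress=True,precision=4)
print(manip.read_state())
for n in("scene","top"):
    p,d=manip.camera(n); cv2.imwrite(f"pics/{n}0.png",p[:,:,::-1]); np.save(f"{n}0_d.npy",d); np.save(f"{n}0_p.npy",p)
    print(manip.camera_info(n))
print(manip.camera_info("wrist"))
E
```

```text
pics
{'clock': 0.0, 'joints': array([ 1.2104,  0.3005,  1.5216, -0.    ,  1.3207, -0.0666]), 'qd': array([ 0.0006,  0.0001, -0.0018, -0.0012,  0.001 , -0.0003]), 'effort': array([ -0.0007, -53.1819, -35.2739,   0.0708,   0.0245,  -0.0001]), 'eef_pos': array([159.1801, 526.1633, 204.8692]), 'eef_rot': array([-3.1404, -0.0001,  2.8478]), 'wrist_force': array([ 0.3025,  1.2874, -0.4954]), 'moment': array([ 0.0314, -0.0331, -0.0138]), 'finger_gap': 93.95145540327806}
{'intrinsics': array([[397.0848,   0.    , 257.4613],
       [  0.    , 397.0848, 189.5851],
       [  0.    ,   0.    ,   1.    ]]), 'camera_from_world': array([[   -0.6641,     0.7473,     0.0205,   285.4489],
       [   -0.5113,    -0.474 ,     0.7169,   233.9707],
       [    0.5454,     0.4656,     0.6969, -1538.0801],
       [    0.    ,     0.    ,     0.    ,     1.    ]])}
{'intrinsics': array([[482.6663,   0.    , 253.4331],
       [  0.    , 482.6663, 196.4225],
       [  0.    ,   0.    ,   1.    ]]), 'camera_from_world': array([[    0.0173,    -0.9997,    -0.0165,    60.5528],
       [    0.9989,     0.0166,     0.0428,  -528.0855],
       [   -0.0426,    -0.0172,     0.9989, -1272.9665],
       [    0.    ,     0.    ,     0.    ,     1.    ]])}
{'intrinsics': array([[299.502 ,   0.    , 252.4108],
       [  0.    , 299.502 , 195.1182],
       [  0.    ,   0.    ,   1.    ]]), 'tool_from_camera': array([[  -0.0011,    0.9679,    0.2515,   72.0299],
       [   1.    ,    0.001 ,    0.0006,    0.3697],
       [   0.0004,    0.2515,   -0.9679, -178.8093],
       [   0.    ,    0.    ,    0.    ,    1.    ]])}
```

View pics/scene0.png

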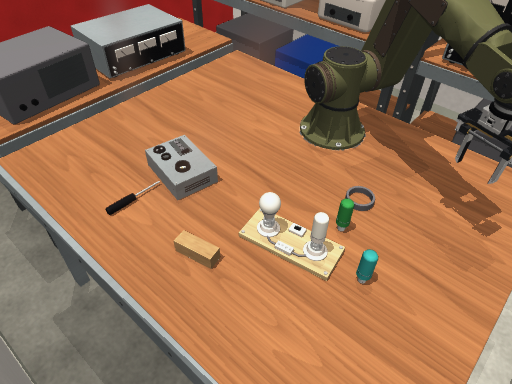

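View pics/top0.png

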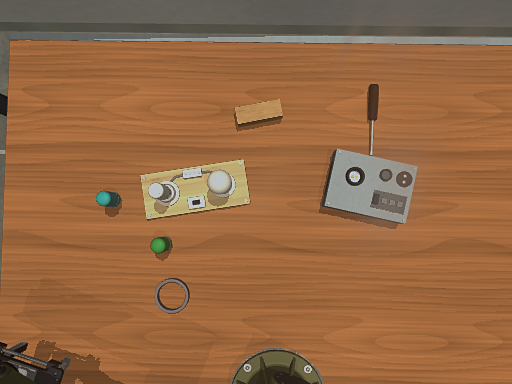

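The top view shows three stick-shaped lamps: white at (156,191) on the board, green at (160,245) and turquoise at (106,199), both standing on the bench. The white one on the board fits the description. The large socket should be the ring at (354,176). I'll confirm both in enlarged crops and measure.

```bash
cat > h.py <<'E'
import numpy as np,cv2
from cell import manip
np.set_printoptions(suppress=True,precision=2)
def ray(n,u,v):
    i=manip.camera_info(n);K=i["intrinsics"];T=i["camera_from_world"]
    d=np.array([(u-K[0,2])/K[0,0],-(v-K[1,2])/K[1,1],-1.]);R=T[:3,:3]
    return -R.T@T[:3,3],R.T@d
def onz(n,u,v,z):
    o,d=ray(n,u,v);return o+d*(z-o[2])/d[2]
def proj(n,P):
    i=manip.camera_info(n);K=i["intrinsics"];T=i["camera_from_world"]
    c=T[:3,:3]@np.asarray(P,float)+T[:3,3];return np.array([K[0,0]*c[0]/-c[2]+K[0,2],-K[1,1]*c[1]/-c[2]+K[1,2]])
E
python3 - <<'E'
from h import *
p=np.load("top0_p.npy")[:,:,::-1];s=np.load("scene0_p.npy")[:,:,::-1]
a=cv2.resize(p[145:235,130:260],None,fx=6,fy=6,interpolation=cv2.INTER_CUBIC)
b=cv2.resize(p[140:235,315:425],None,fx=6,fy=6,interpolation=cv2.INTER_CUBIC)
c=cv2.resize(s[180:290,230:390],None,fx=5,fy=5,interpolation=cv2.INTER_CUBIC)
d=cv2.resize(s[130:200,140:225],None,fx=8,fy=8,interpolation=cv2.INTER_CUBIC)
for n,i in zip("abcd",(a,b,c,d)): cv2.imwrite(f"pics/crop_{n}.png",i)
E
```

```text
(no output)
```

View pics/crop_a.png

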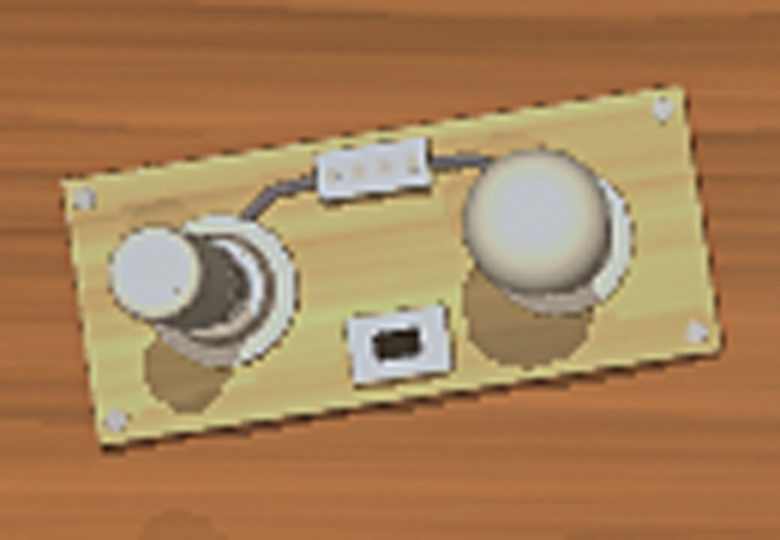

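View pics/crop_b.png

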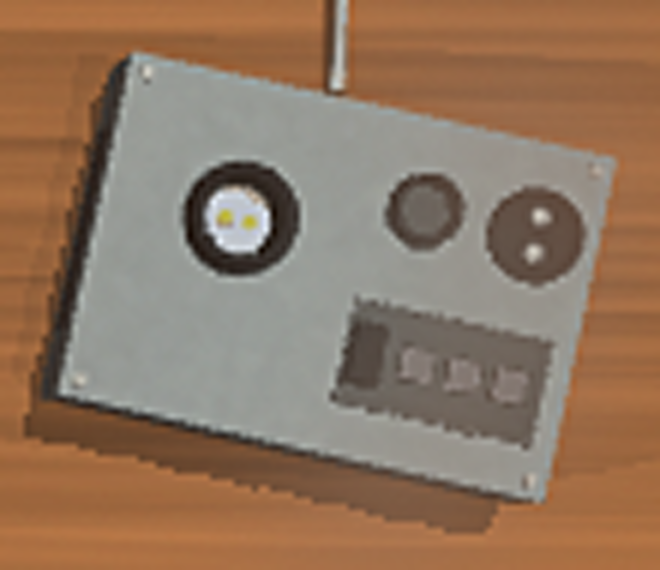

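View pics/crop_c.png

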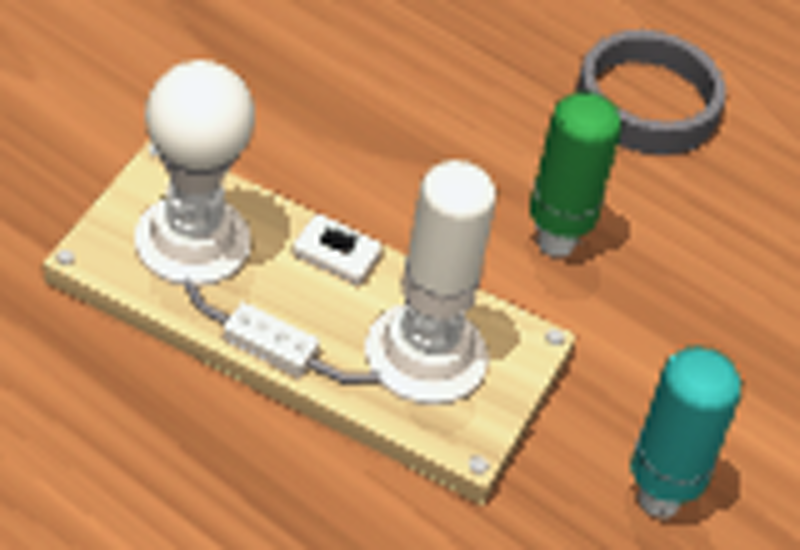

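View pics/crop_d.png

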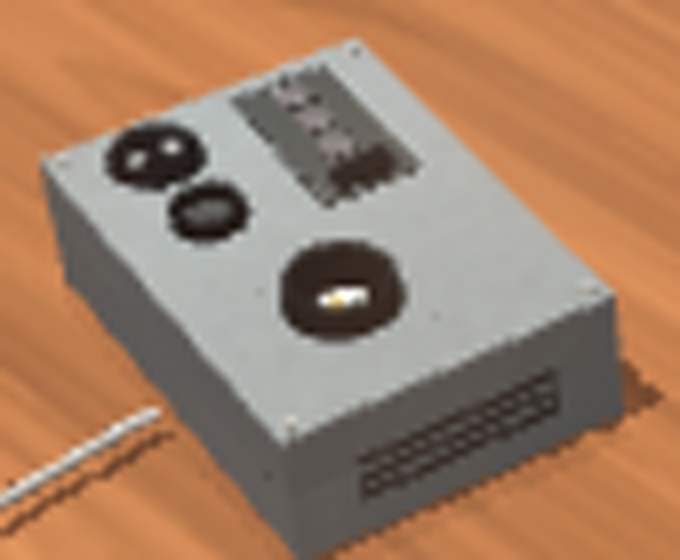

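The crops confirm it. Crop_a shows the white cylinder at crop (155,273) on its bayonet holder, and the coloured ones stand off the board. Crop_b shows the large ring at crop (241,217). Next I'll measure these points.

Run:
```python
from h import *
def f(x,y,x0,y0,s): return x0+(x+.5)/s-.5,y0+(y+.5)/s-.5
def rect(C,z,ax0,s):
    W=np.array([onz("top",*f(x,y,*ax0,s),z) for x,y in C]);c=W.mean(0)
    # order TL(+x+y) TR(+x-y) BR BL
    l=[np.linalg.norm(W[i]-W[(i+1)%4]) for i in range(4)]
    yv=(W[0]-W[1])+(W[3]-W[2]); yaw=np.arctan2(-yv[0],yv[1]); xv=(W[0]-W[3])+(W[1]-W[2]); print("ctr",c,"sides",np.array(l),"yaw",np.degrees(yaw),np.degrees(np.arctan2(xv[1],xv[0])))
    return c,yaw
c,y=rect([(62,182),(682,88),(718,350),(103,447)],18,(130,145),6)
R=lambda y:np.array([[np.cos(y),-np.sin(y)],[np.sin(y),np.cos(y)]])
print("holders",c[:2]+R(y)@[0,75],c[:2]+R(y)@[0,-75])
c,y=rect([(133,53),(615,158),(543,502),(62,395)],65,(315,140),6)
print("socket from tester",c[:2]+R(y)@[15,45])
# blob masks
p=np.load("top0_p.npy"); d=np.load("top0_d.npy")
print("stick top ray z155", onz("top",*f(155,273,130,145,6),155), "ring",onz("top",*f(241,218,315,140,6),77))
ps=np.load("scene0_p.npy")
# lamps mask via depth height
for n in("top","scene"):
    d=np.load(n+"0_d.npy"); i=manip.camera_info(n);K=i["intrinsics"];T=i["camera_from_world"]
    v,u=np.mgrid[0:384,0:512]; cam=np.stack([(u-K[0,2])/K[0,0]*d,-(v-K[1,2])/K[1,1]*d,-d],-1)
    W=(cam-T[:3,3])@T[:3,:3]
    p=np.load(n+"0_p.npy").astype(int)
    h=onz("top",*f(155,273,130,145,6),155)
    m=(np.hypot(W[...,0]-h[0],W[...,1]-h[1])<30)&(W[...,2]>80)&(d>0)
    Q=W[m]; print(n,m.sum(),Q[:,2].max(), Q.min(0),Q.max(0))
    t=Q[Q[:,2]>145]; print(" top mean",t.mean(0),t.min(0),t.max(0))
    r=onz("top",*f(241,218,315,140,6),77)
    m=(np.hypot(W[...,0]-r[0],W[...,1]-r[1])<30)&(W[...,2]>71)&(d>0);Q=W[m]
    print(" ring",Q.mean(0),(Q.min(0)+Q.max(0))/2,Q.max(0)-Q.min(0),np.median(Q[:,2]))
```

```text
ctr [543.85 225.64  18.  ] sides [278.51 117.24 275.37 119.14] yaw 9.729880816560645 9.602901969391075
holders [531.18 299.56] [556.53 151.72]
ctr [ 557.06 -229.72   65.  ] sides [208.47 149.21 207.26 148.93] yaw -11.579962393804987 -11.290701589520054
socket from tester [ 580.79 -188.65]
stick top ray z155 [532.09 299.99 155.  ] ring [ 580.21 -186.31   77.  ]
top 298 167.03620825958956 [512.43 280.13  80.43] [550.79 318.03 167.04]
 top mean [531.33 298.18 158.43] [513.3  280.5  145.89] [549.2  318.03 167.04]
 ring [ 581.59 -188.41   76.11] [ 581.4  -188.25   77.4 ] [43.5  44.23 11.7 ] 76.07044628143385
scene 430 163.86894424958476 [516.51 283.11  80.13] [554.34 322.38 163.87]
 top mean [538.24 304.79 157.74] [516.51 283.11 145.75] [552.72 321.52 163.87]
 ring [ 582.42 -184.13   75.99] [ 582.6  -184.81   75.97] [46.39 48.65  9.74] 76.088536534401
```

Depth, the board geometry and the ray casts agree:

| Point | x | y | Other |
|---|---|---|---|
| Lamp axis | about 531.7 | 299.5 | lamp top z about 161 |
| Socket | about 581 | -187.5 | rim z about 77 |

I'll move above the lamp now, then turn the tool 45° so the later turn has wrist range.

{"op": "play_rows", "data": {"commands": [{"x": -0.035, "y": -0.009, "grip": 1}, {"x": -0.035, "y": -0.009}, {"x": -0.035, "y": -0.009}, {"x": -0.035, "y": -0.009}, {"x": -0.035, "y": -0.009}, {"x": -0.035, "y": -0.009}, {"x": -0.035, "y": -0.009}, {"x": -0.035, "y": -0.009}, {"x": -0.035, "y": -0.009}, {"x": -0.035, "y": -0.009}, {"x": -0.035, "y": -0.009}, {"x": -0.035, "y": -0.009}, {"wz": 9}, {"wz": 9}, {"wz": 9}, {"wz": 9}, {"wz": 9}, {"z": 0}]}}

```text
$.commands[0]: bad value
```

```bash
cat >> h.py <<'E'
from scipy.spatial.transform import Rotation as Ro
def tool():
    s=manip.read_state();return s,np.array(s["eef_pos"]),Ro.from_euler("xyz",s["eef_rot"]).as_matrix()
def need(t):
    s,p,R=tool();print("t",round(s["clock"],2),"pos",p,"rot",np.degrees(s["eef_rot"]),"F",s["wrist_force"],"gap",round(s["finger_gap"],1),"q",s["joints"]);print("need tool xyz mm",R.T@(np.array(t)-p))
def wrist(name):
    s,p,R=tool();pic,d=manip.camera("wrist");cv2.imwrite(f"pics/{name}.png",pic[:,:,::-1])
    i=manip.camera_info("wrist");K=i["intrinsics"];T=i["tool_from_camera"]
    v,u=np.mgrid[0:384,0:512];cam=np.stack([(u-K[0,2])/K[0,0]*d,-(v-K[1,2])/K[1,1]*d,-d],-1)
    W=(cam@T[:3,:3].T+T[:3,3])@R.T+p; W[d<=0]=np.nan
    return pic,d,W
def wpx(u,v,z):
    s,p,R=tool();i=manip.camera_info("wrist");K=i["intrinsics"];T=i["tool_from_camera"]
    dd=np.array([(u-K[0,2])/K[0,0],-(v-K[1,2])/K[1,1],-1.]);o=R@T[:3,3]+p;dd=R@T[:3,:3]@dd
    return o+dd*(z-o[2])/dd[2]
E
python3 - <<'E'
from h import *
need((531.7,299.5,205))
pic,d,W=wrist("w1")
h=np.array([531.7,299.5])
m=(np.hypot(W[...,0]-h[0],W[...,1]-h[1])<32)&(W[...,2]>100);Q=W[m];t=Q[Q[:,2]>150]
print(m.sum(),Q.min(0),Q.max(0),"mid",(t.min(0)+t.max(0))/2,t.max(0)-t.min(0))
E
```

```text
t 0.1 pos [159.19 526.22 204.95] rot [-179.94   -0.    163.17] F [ 0.56  0.64 -0.37] gap 94.0 q [ 1.21  0.3   1.52  0.    1.32 -0.07]
need tool xyz mm [-422.2  -109.14    0.03]Traceback (most recent call last):
  File "<stdin>", line 6, in <module>
    return umr_minimum(a, axis, None, out, keepdims, initial, where)
ValueError: zero-size array to reduction operation minimum which has no identity
```

View pics/w1.png

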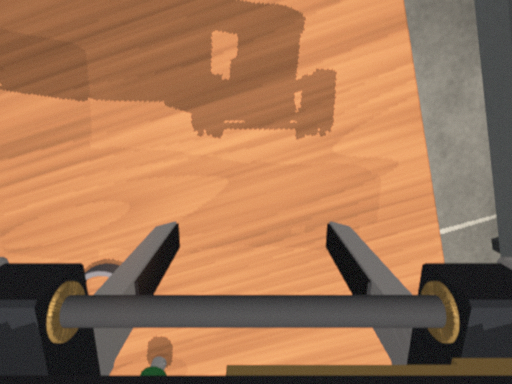

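The call was refused as a bad value, so I'll fill in every key.

{"op": "play_rows", "data": {"commands": [{"x": -0.035, "y": -0.009, "z": 0, "wx": 0, "wy": 0, "wz": 0, "grip": 1}, {"x": -0.035, "y": -0.009, "z": 0, "wx": 0, "wy": 0, "wz": 0, "grip": 1}, {"x": -0.035, "y": -0.009, "z": 0, "wx": 0, "wy": 0, "wz": 0, "grip": 1}, {"x": -0.035, "y": -0.009, "z": 0, "wx": 0, "wy": 0, "wz": 0, "grip": 1}, {"x": -0.035, "y": -0.009, "z": 0, "wx": 0, "wy": 0, "wz": 0, "grip": 1}, {"x": -0.035, "y": -0.009, "z": 0, "wx": 0, "wy": 0, "wz": 0, "grip": 1}, {"x": -0.035, "y": -0.009, "z": 0, "wx": 0, "wy": 0, "wz": 0, "grip": 1}, {"x": -0.035, "y": -0.009, "z": 0, "wx": 0, "wy": 0, "wz": 0, "grip": 1}, {"x": -0.035, "y": -0.009, "z": 0, "wx": 0, "wy": 0, "wz": 0, "grip": 1}, {"x": -0.035, "y": -0.009, "z": 0, "wx": 0, "wy": 0, "wz": 0, "grip": 1}, {"x": -0.035, "y": -0.009, "z": 0, "wx": 0, "wy": 0, "wz": 0, "grip": 1}, {"x": -0.035, "y": -0.009, "z": 0, "wx": 0, "wy": 0, "wz": 0, "grip": 1}, {"x": 0, "y": 0, "z": 0, "wx": 0, "wy": 0, "wz": 9, "grip": 1}, {"x": 0, "y": 0, "z": 0, "wx": 0, "wy": 0, "wz": 9, "grip": 1}, {"x": 0, "y": 0, "z": 0, "wx": 0, "wy": 0, "wz": 9, "grip": 1}, {"x": 0, "y": 0, "z": 0, "wx": 0, "wy": 0, "wz": 9, "grip": 1}, {"x": 0, "y": 0, "z": 0, "wx": 0, "wy": 0, "wz": 9, "grip": 1}, {"x": 0, "y": 0, "z": 0, "wx": 0, "wy": 0, "wz": 0, "grip": 1}]}}

```text
clock: 2.4
eef_pos: [529.9, 301.4, 205.2]
eef_rot: [-3.141, -0.0, 2.063]
wrist_force: [0.3, -0.5, -1.4]
finger_gap: 93.7
```

Run:
```python
from h import *
need((531.7,299.5,205))
pic,d,W=wrist("w1b")
h=np.array([531.7,299.5])
m=(np.hypot(W[...,0]-h[0],W[...,1]-h[1])<32)&(W[...,2]>100);Q=W[m];t=Q[Q[:,2]>150]
print(m.sum(),Q.min(0),Q.max(0),"mid",(t.min(0)+t.max(0))/2,t.max(0)-t.min(0))
```

```text
t 2.4 pos [529.89 301.39 205.16] rot [-179.97   -0.    118.22] F [ 0.33 -0.53 -1.36] gap 93.7 q [ 0.46  0.43  1.34  0.    1.37 -0.04]
need tool xyz mm [-2.52  0.7   0.16]
9135 [501.86 281.97 100.05] [552.35 331.48 338.46] mid [527.11 306.73 244.24] [ 50.5   49.51 188.44]
```

View pics/w1b.png

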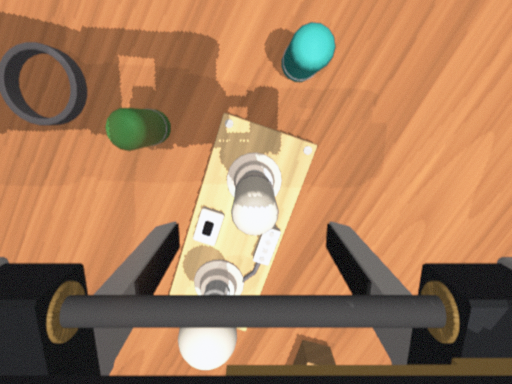

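The wrist view shows the dome at (254,212), roughly centred between the fingers. I'll measure it from the depth.

Run:
```python
from h import *
pic,d,W=wrist("w1c")
box=np.zeros(d.shape,bool);box[165:245,225:285]=True
m=box&(W[...,2]>70);n,l,st,ce=cv2.connectedComponentsWithStats(m.astype(np.uint8));k=1+st[1:,4].argmax();Q=W[l==k]
t=Q[Q[:,2]>148];print(len(Q),Q[:,2].max(),"dome mid",(t.min(0)+t.max(0))/2,t.max(0)-t.min(0))
t=Q[(Q[:,2]>85)&(Q[:,2]<145)];
# circle fit on side points
A=np.c_[2*t[:,:2],np.ones(len(t))];s=np.linalg.lstsq(A,(t[:,:2]**2).sum(1),rcond=None)[0];print("cyl",s[:2],np.sqrt(s[2]+s[:2]@s[:2]),len(t))
yx=np.argwhere((l==k)&(W[...,2]>150));print("px",yx.mean(0)[::-1],yx.min(0),yx.max(0)); print(wpx(*yx.mean(0)[::-1],157))
```

```text
2342 162.60781668003318 dome mid [533.06 300.75 155.31] [38.54 38.09 14.6 ]
cyl [533.24 300.08] 19.446827391495503 518
px [254.31 212.19] [189 231] [235 278]
[532.2  301.99 157.  ]
```

The lamp is at about (532.5,300), so I'm descending to TCP z=93, which puts the grasp about 7 mm above the lamp centre, and closing.

{"op": "play_rows", "data": {"commands": [{"x": -0.0023, "y": 0.0017, "z": 0.0, "wx": 0, "wy": 0, "wz": 0, "grip": 1}, {"x": 0, "y": 0, "z": 0.016, "wx": 0, "wy": 0, "wz": 0, "grip": 1}, {"x": 0, "y": 0, "z": 0.016, "wx": 0, "wy": 0, "wz": 0, "grip": 1}, {"x": 0, "y": 0, "z": 0.016, "wx": 0, "wy": 0, "wz": 0, "grip": 1}, {"x": 0, "y": 0, "z": 0.016, "wx": 0, "wy": 0, "wz": 0, "grip": 1}, {"x": 0, "y": 0, "z": 0.016, "wx": 0, "wy": 0, "wz": 0, "grip": 1}, {"x": 0, "y": 0, "z": 0.016, "wx": 0, "wy": 0, "wz": 0, "grip": 1}, {"x": 0, "y": 0, "z": 0.016, "wx": 0, "wy": 0, "wz": 0, "grip": 1}, {"x": 0, "y": 0, "z": 0, "wx": 0, "wy": 0, "wz": 0, "grip": 0.55}, {"x": 0, "y": 0, "z": 0, "wx": 0, "wy": 0, "wz": 0, "grip": 0.45}, {"x": 0, "y": 0, "z": 0, "wx": 0, "wy": 0, "wz": 0, "grip": 0.3}, {"x": 0, "y": 0, "z": 0, "wx": 0, "wy": 0, "wz": 0, "grip": 0.3}, {"x": 0, "y": 0, "z": 0, "wx": 0, "wy": 0, "wz": 0, "grip": 0.3}, {"x": 0, "y": 0, "z": 0, "wx": 0, "wy": 0, "wz": 0, "grip": 0.3}, {"x": 0, "y": 0, "z": 0, "wx": 0, "wy": 0, "wz": 0, "grip": 0.3}, {"x": 0, "y": 0, "z": 0, "wx": 0, "wy": 0, "wz": 0, "grip": 0.3}], "squeeze": 30}}

```text
clock: 4.5
eef_pos: [532.6, 300.2, 93.5]
eef_rot: [-3.141, 0.0, 2.062]
wrist_force: [-0.4, -0.2, 1.9]
finger_gap: 40.0
```

Run:
```python
from h import *
need((532.5,300.2,93))
s=manip.read_state();print(s["moment"])
wrist("w2")
```

```text
t 4.5 pos [532.56 300.16  93.5 ] rot [-179.99    0.    118.17] F [-0.44 -0.16  1.93] gap 40.0 q [ 0.45  0.54  1.45 -0.    1.15 -0.04]
need tool xyz mm [ 0.06 -0.04  0.5 ]
[-0.25  0.3  -0.01]
```

View pics/w2.png

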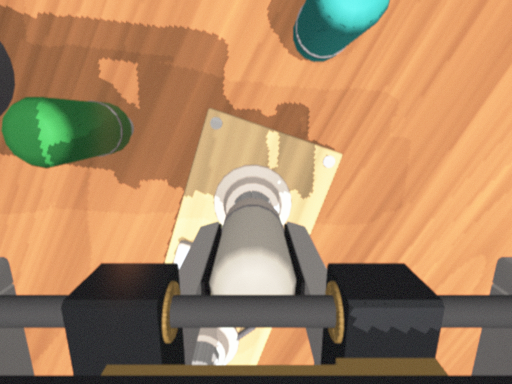

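The grip is good: the gap is 40.0 mm and side forces are small. Next I'll push down 4 mm.

{"op": "play_rows", "data": {"commands": [{"x": 0, "y": 0, "z": 0.001, "wx": 0, "wy": 0, "wz": 0, "grip": 0.3}, {"x": 0, "y": 0, "z": 0.001, "wx": 0, "wy": 0, "wz": 0, "grip": 0.3}, {"x": 0, "y": 0, "z": 0.001, "wx": 0, "wy": 0, "wz": 0, "grip": 0.3}, {"x": 0, "y": 0, "z": 0.001, "wx": 0, "wy": 0, "wz": 0, "grip": 0.3}, {"x": 0, "y": 0, "z": 0, "wx": 0, "wy": 0, "wz": 0, "grip": 0.3}, {"x": 0, "y": 0, "z": 0, "wx": 0, "wy": 0, "wz": 0, "grip": 0.3}]}}

```text
clock: 5.3
eef_pos: [532.6, 300.2, 90.1]
eef_rot: [3.141, 0.0, 2.062]
wrist_force: [-4.7, -2.0, 8.7]
finger_gap: 39.7
```

Pushed down 3.4 mm at 8.7 N, which matches the spring. I'll go 0.6 mm more, then turn anticlockwise (negative wz) 40° in steps.

{"op": "play_rows", "data": {"commands": [{"x": 0, "y": 0, "z": 0.0006, "wx": 0, "wy": 0, "wz": 0, "grip": 0.3}, {"x": 0, "y": 0, "z": 0, "wx": 0, "wy": 0, "wz": -4, "grip": 0.3}, {"x": 0, "y": 0, "z": 0, "wx": 0, "wy": 0, "wz": -4, "grip": 0.3}, {"x": 0, "y": 0, "z": 0, "wx": 0, "wy": 0, "wz": -4, "grip": 0.3}, {"x": 0, "y": 0, "z": 0, "wx": 0, "wy": 0, "wz": -4, "grip": 0.3}, {"x": 0, "y": 0, "z": 0, "wx": 0, "wy": 0, "wz": -4, "grip": 0.3}, {"x": 0, "y": 0, "z": 0, "wx": 0, "wy": 0, "wz": 0, "grip": 0.3}]}}

```text
clock: 6.18
eef_pos: [533.3, 300.6, 90.0]
eef_rot: [3.139, 0.001, 2.412]
wrist_force: [-1.0, -0.5, 7.6]
finger_gap: 39.6
```

Run:
```python
from h import *
need((532.5,300.2,89.5))
s=manip.read_state();print(s["moment"])
```

```text
t 6.17 pos [533.29 300.63  89.96] rot [179.86   0.05 138.23] F [-1.02 -0.48  7.58] gap 39.6 q [ 0.45  0.55  1.45  0.    1.14 -0.39]
need tool xyz mm [ 0.3  -0.84  0.45]
[ 0.06  0.19 -0.  ]
```

{"op": "play_rows", "data": {"commands": [{"x": 0, "y": 0, "z": 0.0004, "wx": 0, "wy": 0, "wz": -4, "grip": 0.3}, {"x": 0, "y": 0, "z": 0, "wx": 0, "wy": 0, "wz": -4, "grip": 0.3}, {"x": 0, "y": 0, "z": 0, "wx": 0, "wy": 0, "wz": -4, "grip": 0.3}, {"x": 0, "y": 0, "z": 0, "wx": 0, "wy": 0, "wz": -4, "grip": 0.3}, {"x": 0, "y": 0, "z": 0, "wx": 0, "wy": 0, "wz": -3, "grip": 0.3}, {"x": 0, "y": 0, "z": 0, "wx": 0, "wy": 0, "wz": 0, "grip": 0.3}]}}

```text
clock: 6.92
eef_pos: [533.3, 300.7, 89.6]
eef_rot: [3.139, 0.002, 2.744]
wrist_force: [-0.4, 0.6, 9.5]
finger_gap: 39.5
```

Run:
```python
from h import *
need((532.5,300.2,89.5))
s=manip.read_state();print(s["moment"])
```

```text
t 6.92 pos [533.35 300.68  89.6 ] rot [179.87   0.1  157.21] F [-0.37  0.62  9.49] gap 39.5 q [ 0.45  0.55  1.45  0.    1.14 -0.72]
need tool xyz mm [ 0.6  -0.77  0.1 ]
[0.16 0.1  0.03]
```

Now 39° turned. I'll continue in small steps towards the stop and watch the moment about z.

{"op": "play_rows", "data": {"commands": [{"x": 0, "y": 0, "z": 0, "wx": 0, "wy": 0, "wz": -3, "grip": 0.3}, {"x": 0, "y": 0, "z": 0, "wx": 0, "wy": 0, "wz": -2, "grip": 0.3}, {"x": 0, "y": 0, "z": 0, "wx": 0, "wy": 0, "wz": 0, "grip": 0.3}]}}

```text
clock: 7.3
eef_pos: [533.4, 300.7, 89.6]
eef_rot: [3.139, 0.002, 2.831]
wrist_force: [-0.4, 0.9, 7.5]
finger_gap: 39.8
```

Run:
```python
from h import *
need((532.5,300.2,89.5))
s=manip.read_state();print(s["moment"])
```

```text
t 7.3 pos [533.35 300.72  89.62] rot [179.88   0.11 162.2 ] F [-0.43  0.86  7.51] gap 39.8 q [ 0.45  0.55  1.45  0.    1.14 -0.81]
need tool xyz mm [ 0.65 -0.76  0.11]
[ 0.17  0.05 -0.06]
```

{"op": "play_rows", "data": {"commands": [{"x": 0, "y": 0, "z": 0, "wx": 0, "wy": 0, "wz": -2, "grip": 0.3}, {"x": 0, "y": 0, "z": 0, "wx": 0, "wy": 0, "wz": -1.5, "grip": 0.3}, {"x": 0, "y": 0, "z": 0, "wx": 0, "wy": 0, "wz": 0, "grip": 0.3}]}}

```text
clock: 7.68
eef_pos: [533.3, 300.7, 89.6]
eef_rot: [3.14, 0.002, 2.892]
wrist_force: [-1.0, 0.5, 8.3]
finger_gap: 40.0
```

Run:
```python
from h import *
need((532.5,300.2,89.5))
s=manip.read_state();print(s["moment"])
```

```text
t 7.67 pos [533.33 300.72  89.61] rot [179.88   0.11 165.69] F [-0.95  0.5   8.35] gap 40.0 q [ 0.45  0.55  1.45  0.    1.14 -0.87]
need tool xyz mm [ 0.67 -0.71  0.1 ]
[ 0.21  0.11 -0.03]
```

{"op": "play_rows", "data": {"commands": [{"x": 0, "y": 0, "z": 0, "wx": 0, "wy": 0, "wz": -2, "grip": 0.3}, {"x": 0, "y": 0, "z": 0, "wx": 0, "wy": 0, "wz": 0, "grip": 0.3}]}}

```text
clock: 7.92
eef_pos: [533.2, 300.8, 89.6]
eef_rot: [3.14, 0.002, 2.927]
wrist_force: [-0.5, 0.8, 8.1]
finger_gap: 39.7
```

Run:
```python
from h import *
need((532.5,300.2,89.5))
s=manip.read_state();print(s["moment"])
```

```text
t 7.92 pos [533.23 300.78  89.57] rot [179.89   0.1  167.69] F [-0.5   0.82  8.05] gap 39.7 q [ 0.45  0.55  1.45  0.    1.14 -0.9 ]
need tool xyz mm [ 0.59 -0.72  0.07]
[ 0.24  0.25 -0.06]
```

The tool has turned 49.5°, past the nominal 44°, and the moments are starting to build, so this is probably the stop. I'll back off 2° and lift slowly, checking the force.

{"op": "play_rows", "data": {"commands": [{"x": 0, "y": 0, "z": -0.002, "wx": 0, "wy": 0, "wz": 2, "grip": 0.3}, {"x": 0, "y": 0, "z": -0.003, "wx": 0, "wy": 0, "wz": 0, "grip": 0.3}, {"x": 0, "y": 0, "z": -0.003, "wx": 0, "wy": 0, "wz": 0, "grip": 0.3}, {"x": 0, "y": 0, "z": -0.002, "wx": 0, "wy": 0, "wz": 0, "grip": 0.3}, {"x": 0, "y": 0, "z": 0, "wx": 0, "wy": 0, "wz": 0, "grip": 0.3}]}}

```text
clock: 8.55
eef_pos: [532.4, 300.0, 98.0]
eef_rot: [-3.141, -0.001, 2.891]
wrist_force: [-0.2, -0.8, -1.6]
finger_gap: 39.7
```

Run:
```python
from h import *
need((532.5,300.2,89.5))
s=manip.read_state();print(s["moment"])
```

```text
t 8.55 pos [532.37 300.    98.04] rot [-179.96   -0.03  165.67] F [-0.24 -0.85 -1.63] gap 39.7 q [ 0.45  0.54  1.45 -0.    1.16 -0.87]
need tool xyz mm [-0.08  0.23  8.54]
[-0.06 -0.03 -0.03]
```

The lamp is free: it is 4.5 mm above its locked height and the force is only its weight. I'll lift clear to TCP z=225 so the cap passes well over the globe.

{"op": "play_rows", "data": {"commands": [{"x": 0, "y": 0, "z": -0.007, "wx": 0, "wy": 0, "wz": 0, "grip": 0.3}, {"x": 0, "y": 0, "z": -0.01, "wx": 0, "wy": 0, "wz": 0, "grip": 0.3}, {"x": 0, "y": 0, "z": -0.01, "wx": 0, "wy": 0, "wz": 0, "grip": 0.3}, {"x": 0, "y": 0, "z": -0.02, "wx": 0, "wy": 0, "wz": 0, "grip": 0.3}, {"x": 0, "y": 0, "z": -0.02, "wx": 0, "wy": 0, "wz": 0, "grip": 0.3}, {"x": 0, "y": 0, "z": -0.02, "wx": 0, "wy": 0, "wz": 0, "grip": 0.3}, {"x": 0, "y": 0, "z": -0.02, "wx": 0, "wy": 0, "wz": 0, "grip": 0.3}, {"x": 0, "y": 0, "z": -0.02, "wx": 0, "wy": 0, "wz": 0, "grip": 0.3}, {"x": 0, "y": 0, "z": 0, "wx": 0, "wy": 0, "wz": 0, "grip": 0.3}]}}

```text
clock: 9.68
eef_pos: [533.0, 300.4, 227.3]
eef_rot: [3.14, 0.002, 2.891]
wrist_force: [-0.8, 0.3, -1.2]
finger_gap: 39.9
```

Run:
```python
from h import *
need((581,-187.5,225))
p,d=manip.camera("scene");cv2.imwrite("pics/s2.png",cv2.resize(p[100:300,200:400,::-1],None,fx=3,fy=3))
wrist("w3")
```

```text
t 9.68 pos [533.03 300.45 227.31] rot [179.88   0.14 165.67] F [-0.84  0.3  -1.22] gap 39.9 q [ 0.45  0.42  1.3   0.    1.41 -0.87]
need tool xyz mm [-167.25 -460.89    1.76]
```

View pics/s2.png

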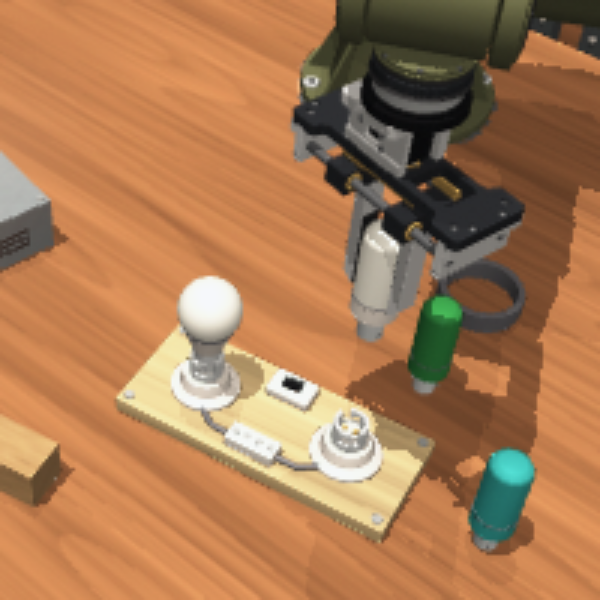

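View pics/w3.png

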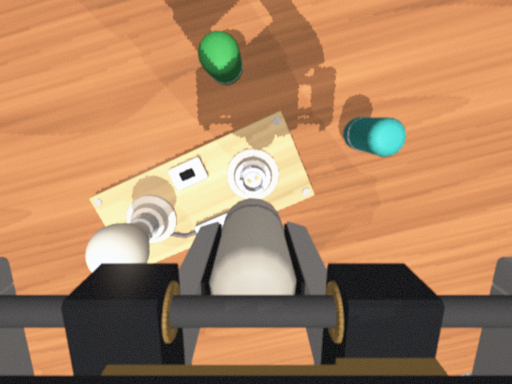

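The lamp is out and upright, and its old holder is empty at (252,175) in the wrist view. I'll travel over to the tester.

{"op": "play_rows", "data": {"commands": [{"x": -0.007, "y": -0.02, "z": 0, "wx": 0, "wy": 0, "wz": 0, "grip": 0.3}, {"x": -0.014, "y": -0.038, "z": 0, "wx": 0, "wy": 0, "wz": 0, "grip": 0.3}, {"x": -0.014, "y": -0.038, "z": 0, "wx": 0, "wy": 0, "wz": 0, "grip": 0.3}, {"x": -0.014, "y": -0.038, "z": 0, "wx": 0, "wy": 0, "wz": 0, "grip": 0.3}, {"x": -0.014, "y": -0.038, "z": 0, "wx": 0, "wy": 0, "wz": 0, "grip": 0.3}, {"x": -0.014, "y": -0.038, "z": 0, "wx": 0, "wy": 0, "wz": 0, "grip": 0.3}, {"x": -0.014, "y": -0.038, "z": 0, "wx": 0, "wy": 0, "wz": 0, "grip": 0.3}, {"x": -0.014, "y": -0.038, "z": 0, "wx": 0, "wy": 0, "wz": 0, "grip": 0.3}, {"x": -0.014, "y": -0.038, "z": 0, "wx": 0, "wy": 0, "wz": 0, "grip": 0.3}, {"x": -0.014, "y": -0.038, "z": 0, "wx": 0, "wy": 0, "wz": 0, "grip": 0.3}, {"x": -0.014, "y": -0.038, "z": 0, "wx": 0, "wy": 0, "wz": 0, "grip": 0.3}, {"x": -0.014, "y": -0.038, "z": 0, "wx": 0, "wy": 0, "wz": 0, "grip": 0.3}, {"x": -0.007, "y": -0.023, "z": 0, "wx": 0, "wy": 0, "wz": 0, "grip": 0.3}, {"x": 0, "y": 0, "z": 0, "wx": 0, "wy": 0, "wz": 0, "grip": 0.3}, {"x": 0, "y": 0, "z": 0, "wx": 0, "wy": 0, "wz": 0, "grip": 0.3}]}}

```text
clock: 11.65
eef_pos: [581.1, -187.2, 225.3]
eef_rot: [3.141, -0.0, 2.892]
wrist_force: [0.2, 0.6, -0.4]
finger_gap: 39.5
```

Run:
```python
from h import *
need((581,-187.5,227))
pic,d,W=wrist("w4")
c=np.array([581,-187.5])
m=(np.hypot(W[...,0]-c[0],W[...,1]-c[1])<30)&(W[...,2]>71)&(W[...,2]<83);Q=W[m]
print(m.sum(),Q.min(0),Q.max(0),(Q.min(0)+Q.max(0))/2,np.median(Q[:,2]))
vv,uu=np.nonzero(m);print(uu.min(),uu.max(),vv.min(),vv.max())
cv2.imwrite("pics/w4c.png",cv2.resize(pic[120:300,160:350,::-1],None,fx=4,fy=3.3,interpolation=cv2.INTER_CUBIC))
np.save("w4p.npy",pic);np.save("w4W.npy",W)
```

```text
t 11.65 pos [ 581.07 -187.25  225.33] rot [179.99  -0.02 165.69] F [ 0.19  0.56 -0.41] gap 39.5 q [-0.37  0.42  1.31  0.    1.41 -1.69]
need tool xyz mm [ 0.01 -0.26 -1.67]
515 [ 559.52 -210.68   71.15] [ 602.5  -165.33   78.34] [ 581.01 -188.     74.74] 76.24555010024048
232 272 165 200
```

View pics/w4.png

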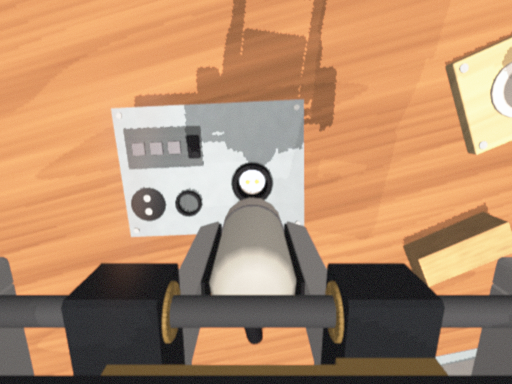

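The wrist depth puts the ring centre at (581,-188), in agreement with the other measurements, with pins-to-bore clearance of 3 mm. I'll check the lamp's uprightness in the scene camera before inserting.

Run:
```python
from h import *
p,d=manip.camera("scene")
u,v=proj("scene",(581,-187.5,200)).astype(int);print(u,v)
# expected axis projection for cap bottom and collar
for z in (225.3-45.5,225.3-18.5,225.3+67.5): print(z,proj("scene",(581.07,-187.25,z)))
c=p[v-50:v+70,u-60:u+60,::-1].copy();c=cv2.resize(c,None,fx=5,fy=5,interpolation=cv2.INTER_CUBIC)
for z in (225.3-45.5,225.3-18.5,225.3+67.5):
    q=proj("scene",(581.07,-187.25,z));cv2.circle(c,(int((q[0]-u+60)*5),int((q[1]-v+50)*5)),3,(0,0,255),-1)
cv2.imwrite("pics/s3.png",c)
```

```text
177 132
179.8 [178.01 137.71]
206.8 [176.91 130.27]
292.8 [173.17 104.88]
```

View pics/s3.png

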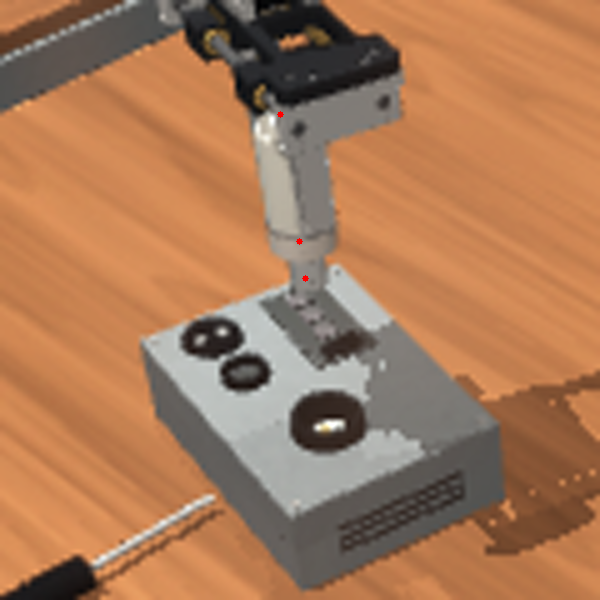

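The lamp is upright, with cap and collar on the projected axis. I'll descend to just above the rim.

{"op": "play_rows", "data": {"commands": [{"x": 0, "y": -0.0005, "z": 0.01, "wx": 0, "wy": 0, "wz": 0, "grip": 0.3}, {"x": 0, "y": 0, "z": 0.02, "wx": 0, "wy": 0, "wz": 0, "grip": 0.3}, {"x": 0, "y": 0, "z": 0.02, "wx": 0, "wy": 0, "wz": 0, "grip": 0.3}, {"x": 0, "y": 0, "z": 0.02, "wx": 0, "wy": 0, "wz": 0, "grip": 0.3}, {"x": 0, "y": 0, "z": 0.015, "wx": 0, "wy": 0, "wz": 0, "grip": 0.3}, {"x": 0, "y": 0, "z": 0.011, "wx": 0, "wy": 0, "wz": 0, "grip": 0.3}, {"x": 0, "y": 0, "z": 0, "wx": 0, "wy": 0, "wz": 0, "grip": 0.3}]}}

```text
clock: 12.62
eef_pos: [580.9, -188.3, 128.8]
eef_rot: [3.141, -0.001, 2.892]
wrist_force: [-0.6, -0.4, -0.5]
finger_gap: 40.1
```

Run:
```python
from h import *
need((581,-187.8,95.5))
wrist("w5")
p,d=manip.camera("scene");cv2.imwrite("pics/s4.png",cv2.resize(p[90:200,120:240,::-1],None,fx=5,fy=5,interpolation=cv2.INTER_CUBIC))
```

```text
t 12.62 pos [ 580.89 -188.33  128.79] rot [179.99  -0.06 165.67] F [-0.56 -0.39 -0.5 ] gap 40.1 q [-0.37  0.5   1.42 -0.    1.22 -1.69]
need tool xyz mm [-0.01  0.53 33.29]
```

View pics/s4.png

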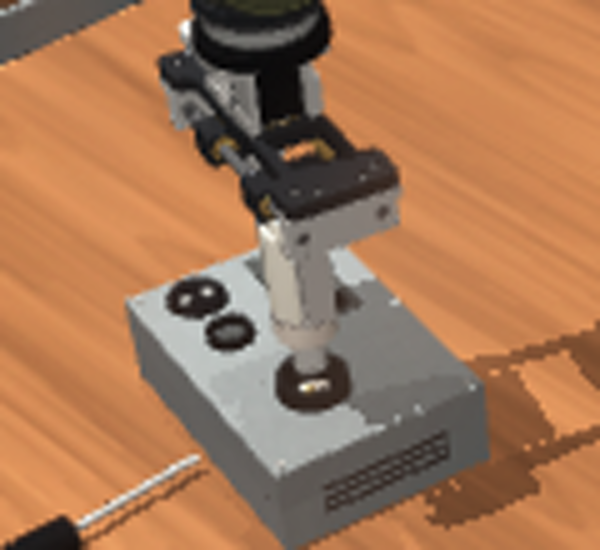

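View pics/w5.png

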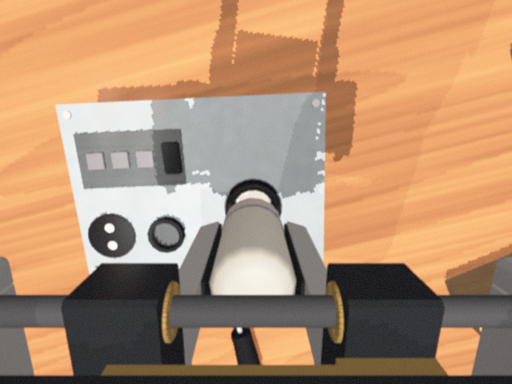

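The scene view has the cap just above the ring centre (crop (314,380)). The wrist view has the ring at column 253 and the lamp at about 254. I'll insert into the bore, stopping short of the contact.

{"op": "play_rows", "data": {"commands": [{"x": 0, "y": 0.0004, "z": 0.004, "wx": 0, "wy": 0, "wz": 0, "grip": 0.3}, {"x": 0, "y": 0, "z": 0.004, "wx": 0, "wy": 0, "wz": 0, "grip": 0.3}, {"x": 0, "y": 0, "z": 0.004, "wx": 0, "wy": 0, "wz": 0, "grip": 0.3}, {"x": 0, "y": 0, "z": 0.004, "wx": 0, "wy": 0, "wz": 0, "grip": 0.3}, {"x": 0, "y": 0, "z": 0.004, "wx": 0, "wy": 0, "wz": 0, "grip": 0.3}, {"x": 0, "y": 0, "z": 0, "wx": 0, "wy": 0, "wz": 0, "grip": 0.3}]}}

```text
clock: 13.48
eef_pos: [581.1, -188.1, 109.0]
eef_rot: [3.142, -0.001, 2.891]
wrist_force: [0.8, 0.6, -0.5]
finger_gap: 39.5
```

{"op": "play_rows", "data": {"commands": [{"x": 0, "y": 0, "z": 0.002, "wx": 0, "wy": 0, "wz": 0, "grip": 0.3}, {"x": 0, "y": 0, "z": 0.002, "wx": 0, "wy": 0, "wz": 0, "grip": 0.3}, {"x": 0, "y": 0, "z": 0.002, "wx": 0, "wy": 0, "wz": 0, "grip": 0.3}, {"x": 0, "y": 0, "z": 0.001, "wx": 0, "wy": 0, "wz": 0, "grip": 0.3}, {"x": 0, "y": 0, "z": 0, "wx": 0, "wy": 0, "wz": 0, "grip": 0.3}]}}

```text
clock: 14.1
eef_pos: [581.3, -188.2, 102.8]
eef_rot: [-3.142, 0.0, 2.891]
wrist_force: [-1.4, 1.4, 3.8]
finger_gap: 39.7
```

{"op": "play_rows", "data": {"commands": [{"x": 0, "y": 0, "z": 0.0015, "wx": 0, "wy": 0, "wz": 0, "grip": 0.3}, {"x": 0, "y": 0, "z": 0.0015, "wx": 0, "wy": 0, "wz": 0, "grip": 0.3}, {"x": 0, "y": 0, "z": 0, "wx": 0, "wy": 0, "wz": 0, "grip": 0.3}]}}

```text
clock: 14.48
eef_pos: [581.3, -188.2, 99.6]
eef_rot: [-3.142, 0.0, 2.891]
wrist_force: [-1.8, 0.7, 5.4]
finger_gap: 39.7
```

Spring contact came at about 103.5, as predicted, so home should be at about 95.5. I'll continue carefully.

{"op": "play_rows", "data": {"commands": [{"x": 0, "y": 0, "z": 0.0015, "wx": 0, "wy": 0, "wz": 0, "grip": 0.3}, {"x": 0, "y": 0, "z": 0.0015, "wx": 0, "wy": 0, "wz": 0, "grip": 0.3}, {"x": 0, "y": 0, "z": 0, "wx": 0, "wy": 0, "wz": 0, "grip": 0.3}]}}

```text
clock: 14.85
eef_pos: [581.3, -188.2, 96.7]
eef_rot: [-3.142, 0.0, 2.891]
wrist_force: [-2.9, 2.0, 7.0]
finger_gap: 39.6
```

{"op": "play_rows", "data": {"commands": [{"x": 0, "y": 0, "z": 0.0007, "wx": 0, "wy": 0, "wz": 0, "grip": 0.3}, {"x": 0, "y": 0, "z": 0, "wx": 0, "wy": 0, "wz": 0, "grip": 0.3}, {"x": 0, "y": 0, "z": 0, "wx": 0, "wy": 0, "wz": 0, "grip": 0.3}]}}

```text
clock: 15.22
eef_pos: [581.4, -188.2, 96.2]
eef_rot: [-3.142, 0.001, 2.891]
wrist_force: [-2.5, 1.3, 7.8]
finger_gap: 40.0
```

{"op": "play_rows", "data": {"commands": [{"x": 0, "y": 0, "z": 0.0007, "wx": 0, "wy": 0, "wz": 0, "grip": 0.3}, {"x": 0, "y": 0, "z": 0.0007, "wx": 0, "wy": 0, "wz": 0, "grip": 0.3}, {"x": 0, "y": 0, "z": 0, "wx": 0, "wy": 0, "wz": 0, "grip": 0.3}]}}

```text
clock: 15.6
eef_pos: [581.3, -188.2, 95.2]
eef_rot: [-3.141, 0.001, 2.891]
wrist_force: [-4.7, 1.7, 11.2]
finger_gap: 39.9
```

Run:
```python
from h import *
need((581,-187.8,95.5));print(manip.read_state()["moment"])
```

```text
t 15.6 pos [ 581.35 -188.18   95.2 ] rot [-179.99    0.04  165.67] F [-4.69  1.68 11.2 ] gap 39.9 q [-0.37  0.54  1.45 -0.    1.15 -1.69]
need tool xyz mm [ 0.43  0.28 -0.3 ]
[ 0.39  0.96 -0.02]
```

The force has begun to rise faster than the spring alone, so the collar is touching. I'll relieve the side force a little and press slightly more.

{"op": "play_rows", "data": {"commands": [{"x": 0.0004, "y": 0, "z": 0.0005, "wx": 0, "wy": 0, "wz": 0, "grip": 0.3}, {"x": 0, "y": 0, "z": 0.0005, "wx": 0, "wy": 0, "wz": 0, "grip": 0.3}, {"x": 0, "y": 0, "z": 0, "wx": 0, "wy": 0, "wz": 0, "grip": 0.3}, {"x": 0, "y": 0, "z": 0, "wx": 0, "wy": 0, "wz": 0, "grip": 0.3}]}}

```text
clock: 16.1
eef_pos: [581.4, -188.2, 95.2]
eef_rot: [-3.141, 0.002, 2.891]
wrist_force: [-5.5, 1.9, 18.9]
finger_gap: 39.5
```

Run:
```python
from h import *
need((581,-187.8,95.5));print(manip.read_state()["moment"])
wrist("w6")
p,d=manip.camera("scene");cv2.imwrite("pics/s5.png",cv2.resize(p[90:200,120:240,::-1],None,fx=5,fy=5,interpolation=cv2.INTER_CUBIC))
```

```text
t 16.1 pos [ 581.4  -188.23   95.2 ] rot [-179.99    0.13  165.67] F [-5.5   1.86 18.91] gap 39.5 q [-0.37  0.54  1.45  0.    1.15 -1.69]
need tool xyz mm [ 0.49  0.32 -0.3 ]
[ 0.65  1.26 -0.05]
```

View pics/s5.png

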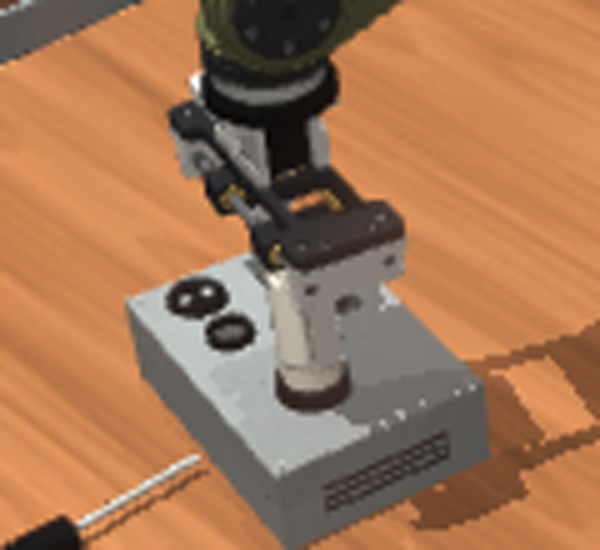

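View pics/w6.png

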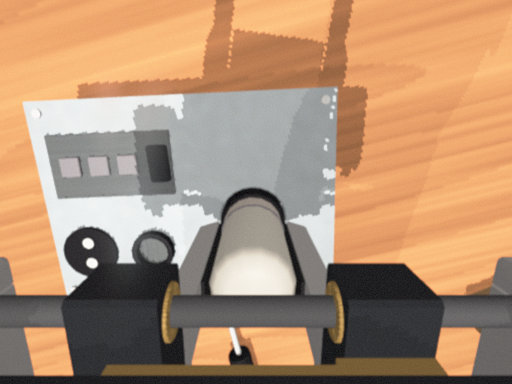

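z has stopped at 95.2 while the force rose to 18.9 N, so the collar is on the hard stop, and both views show it seated on the ring. I'll hold for a moment to check that it stays steady, then check the bystanders.

{"op": "play_rows", "data": {"commands": [{"x": 0, "y": 0, "z": 0, "wx": 0, "wy": 0, "wz": 0, "grip": 0.3}, {"x": 0, "y": 0, "z": 0, "wx": 0, "wy": 0, "wz": 0, "grip": 0.3}, {"x": 0, "y": 0, "z": 0, "wx": 0, "wy": 0, "wz": 0, "grip": 0.3}, {"x": 0, "y": 0, "z": 0, "wx": 0, "wy": 0, "wz": 0, "grip": 0.3}]}}

```text
clock: 16.7
eef_pos: [581.4, -188.2, 95.2]
eef_rot: [-3.141, 0.002, 2.891]
wrist_force: [-5.5, 2.6, 19.4]
finger_gap: 40.0
```

Run:
```python
from h import *
need((581,-187.8,95.2))
p,d=manip.camera("scene");a=np.load("scene0_p.npy")
df=np.abs(p.astype(int)-a).max(2)>60
cv2.imwrite("pics/s6.png",np.vstack([p[:300,:,::-1],cv2.cvtColor((df[:300]*255).astype(np.uint8),cv2.COLOR_GRAY2BGR)]))
```

```text
t 16.7 pos [ 581.4  -188.22   95.19] rot [-179.99    0.13  165.67] F [-5.51  2.61 19.37] gap 40.0 q [-0.37  0.54  1.45  0.    1.15 -1.69]
need tool xyz mm [ 0.49  0.31 -0.01]
```

View pics/s6.png

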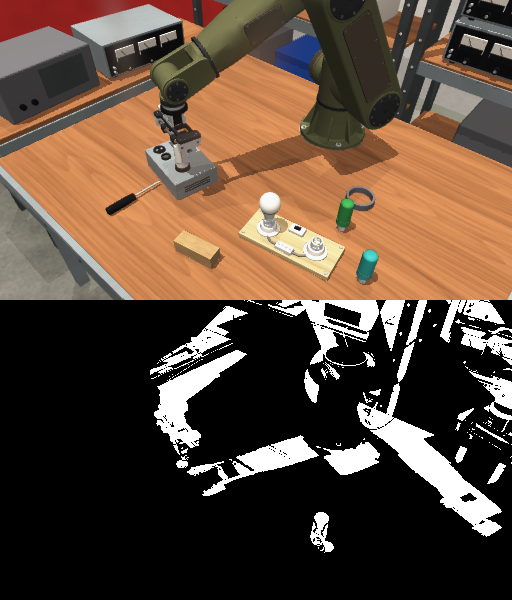

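The difference image shows only the arm, its shadow and the removed lamp (319,235) have changed. The globe lamp, carton, screwdriver, tape and coloured lamps have not moved. The hold is steady, so I'm handing in.

```bash
python3 -c "
from cell import manip
print(manip.sign_off())"
```

```text
the job is handed in; nothing more can be done
None
```

The white stick lamp is out of its holder and sits in the tester's large socket. I handed in at about 17 s with the arm still holding it down. I pushed it down about 4 mm, turned it anticlockwise, lifted it over the globe lamp and lowered it into the socket.

- **Seating:** the contact was touched at the height I predicted. TCP z then stopped at 95.2 mm (predicted 95.5) while the force rose from 11 to 19 N. That is the hard stop, and both the scene and wrist views show the collar on the rim.
- **Hold:** it stayed steady for 0.5 s at about 19 N, with the tool tilted about 0.1°.
- **Bystanders:** comparing the scene picture before and after, only the arm, its shadow and the removed lamp had changed.

Two things were less clean:
- **Turn stop:** I never clearly felt it. I turned 49.5° by the tool, against the 44° nominal, and backed off 2° before lifting. The lamp came out freely.
- **Side force:** about 6 N sideways remains on the wrist while holding. A small shift to relieve it did not reduce it.

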